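# Set the bedside radio playing to fall asleep to

## Task

Set the bedside radio for falling asleep, tapping its keys lightly with a fingertip: first press the round on/off key down until it stays down, then tap the fourth station key from the left (as you face the radio's front), then tap the long sleep bar. Press each key properly down but gently, press no other station key, and let the station key and the bar come up again. Leave the radio standing where it is, neither pushed along nor lifted, and leave the books, bowl, mug and remote control alone.

Things in the scene. Friction and masses are not known exactly. Their poses are not given: they have to be found in the camera images.
- radio: Loose radio, wooden case 230 (y) x 140 (x) mm, 1.3-2 kg. Origin: centre of underside; front (speaker cloth, display, knob) faces its -x, left as you face it is +y. On its black deck (95 mm up) are seven aluminium keys, tops 106 mm up, nothing higher, 8 mm travel down. Rear row: round on/off key, long sleep bar. Front row: five station keys, 36 mm apart, y +72 (first, left) to -72.
- power_top (a point): Centre of the top of the round on/off key, 28 mm across, rear left of the deck (radio x +30, y +82 mm). Moves with the key.
- power (a joint): On/off key travel in m: 0 = up (off), 0.008 = fully down (on). It takes 3.6 N to start and 7 N fully down (3 mm counts as on), and stays down by itself where it is left; it does not spring back.
- station4_top (a point): Centre of the top of the fourth station key from the left, 20 (x) x 24 (y) mm (radio x -32, y -36 mm). Moves with the key.
- station4 (a joint): Fourth station key travel in m: 0 = up, 0.008 = fully down. Sprung: about 1.2 N to start, 8.4 N fully down (3 mm is enough to make it act); comes back up when let go.
- sleep_top (a point): Centre of the top of the long sleep bar, 22 (x) x 130 (y) mm, rear row right of the on/off key (radio x +30, y -28 mm). Moves with the bar.
- sleep (a joint): Sleep bar travel in m: 0 = up, 0.008 = fully down. Sprung: about 1.2 N to start, 8.4 N fully down (3 mm is enough to make it act); comes back up when let go.
- station1 (a joint): First station key from the left, same size, spring and travel as the fourth: 0 = up, 0.008 = fully down. Not to be pressed.
- station2 (a joint): Second station key from the left, same size, spring and travel as the fourth: 0 = up, 0.008 = fully down. Not to be pressed.
- station3 (a joint): Third station key from the left, same size, spring and travel as the fourth: 0 = up, 0.008 = fully down. Not to be pressed.
- station5 (a joint): Fifth station key from the left, same size, spring and travel as the fourth: 0 = up, 0.008 = fully down. Not to be pressed.
- books: Bystander: stack of three books, about 215 (y) x 155 (x) x 64 mm high, 2 kg, beside the radio. Origin: centre of its underside.
- bowl: Bystander: white bowl, 132 mm across, 55 mm high, on top of the books (rim about 119 mm above the console). Origin: centre of its underside.
- mug: Bystander: white mug, 76 mm across, 90 mm high, behind the radio. Origin: centre of its underside.
- remote: Bystander: black remote control 165 x 44 x 18 mm lying in front of the radio. Origin: centre of its underside.

How it is judged:
By the outcome, as a careful person would: the job done as asked, in the order asked, and still so for the second after the job is handed in, with the robot touching nothing.
It also fails if it takes over 40 s, if anything falls off the work surface, if the arm or the gripper's body presses on something with over 40 N, if the wrist force passes 120 N, or if a joint passes its speed limit or range.

## Robot

A 7-joint arm with a two-finger parallel gripper is mounted at the origin on the work surface. World frame = base frame: x ahead of the robot, y to its left, z up, the work surface at z = 0. Lengths are in m, angles in rad, forces in N, time in s.
With the tool pointing down it reaches from about 0.4 to 0.85 m from the base axis. Payload 10.4 kg.
Tool frame: the origin (TCP) lies between the finger pads; the fingertips stand 19 mm ahead of it and the grasp point (between the pads) is the TCP (manip.tips_ahead is the distance from the TCP to the fingertips, in m); z points along the fingers, y is the line along which they close (so a half turn about z gives the same grasp; the last joint's range is limited). The gripper opens to 85 mm and grips with 20 to 120 N. Pads are 22 mm wide; open, the fingers measure 114 mm over their backs; the gripper's body (76 mm by 85 mm) begins 54 mm behind the grasp point. The pads swing forward as they close: fully open they stand 13 mm farther back than shut.
Start: joints at [1.222, 0.332, -0.065, 1.46, 0.022, 1.35, -0.088], TCP at [0.2, -0.592, 0.25] pointing down, gripper open.
Joint ranges: [-2.6, 2.6], [-0.5, 2.12], [-1.47, 1.34], [0.16, 2.42], [-1.27, 4.41], [0.06, 2.06], [-2.6, 2.6]. Speed limits (rad/s): [2.22, 2.22, 2.79, 2.79, 3.14, 3.14, 3.14].

## Interface

Orientations are given as a unit quaternion [x, y, z, w].
In Python, from workcell import manip, viewer gives the robot as it stands.
- The arm moves only by the tool arm_command, never from a script. Its argument "series" is text: rows parted by semicolons, each of 5 numbers parted by spaces: the closure, from 0 (fully open) to 1 (shut), then the shift along the tool's x, y, z normalised to -1 to 1, where 1 is 0.4 m, then the turn about the tool's z normalised to -1 to 1, where 1 is 180 degrees. In form: jaw tx ty tz spin; .... A call has exactly 10 rows; each row shifts and turns the commanded pose from where the row before left it, along the tool's axes as they then stand; what a row does not reach is not made up. A row lasts 1/8 s, in which the tool goes at most 62.5 mm and 10.7 degrees, less where a joint would pass 70% of its speed; a pose out of reach is approached as far as the arm can. A call with a number of a shift or a turn outside -1 to 1 is refused whole. A call with a gripper value outside its range is refused whole. The fingers move at their own pace and stop on an object; "newtons" is the grip in N (left out, the last holds). Time passes only in rows, so rows that do not move let the fingers close, or fill a call up. It gives the time, the measured TCP pose, the force, the opening and the grip force at its end, in the units of the state.
- manip.get_obs(): the state, without advancing time (a new reading comes with each control period).
- viewer.camera(name): name is "scene" or "top" or "wrist"; returns a dict with "pixels" (480x640x3 uint8, red, green, blue), "intrinsics" (3x3 intrinsics, pixels), "extrinsics" (4x4, takes a point from world to camera coordinates). Camera axes: x right, y up, looking along -z (the intrinsics and any distortion apply to the point x, -y, -z); pixel columns grow to the right and rows downward; lengths in m; the calibration is good to about 2 mm. A picture is of the moment at which its call begins. There is no depth.
- manip.hand_in(): hands the job in; it is judged then, once.
The state is a dict: "clock": time; "joint_pos": joint angles; "joint_velocities": joint speeds; "tau": joint torques, N m; "position": TCP position; "ee_rot": TCP orientation; "ft_force": force on the tool from outside, world axes, zero at the start; "torque": the same for the moment, N m; "grip_width": opening from 0.0 (shut) to 1.0 (fully open); "grasp_force": force on a finger pad.
Only numpy, scipy, OpenCV 4.12 (cv2) and the standard library are available. Lean on these libraries where they do the work, as an engineer would, in place of code of your own. Each camera call takes 0.05 s, during which the arm holds its last target. There are 200 camera calls.

## Working session

There is one attempt and no reset: what is moved stays moved. The work goes in short steps, Python scripts to look and compute and a tool call to move; the robot and the scene stay as the last step left them, time stands still between calls to the robot, and variables do not carry over. Pictures are saved under pics/ and viewed, at most 10 in all, crops included, and the job is handed in when it is done.

Besides the shell and the picture viewer there is one more tool, called after "Emit:" as a command line: name --argument value ..., lists and objects as JSON in quotes. arm_command: Moves the arm, as the interface text tells. Scaled input: -1 to 1 covers 0.4 m each way for a shift and 180 degrees each way for a turn. Its arguments: {"type":"object","properties":{"series":{"type":"string"},"newtons":{"type":"number"}},"required":["series"]}

```bash
mkdir -p pics
python3 - <<'E'
from workcell import manip, viewer
import cv2,json,numpy as np
o=manip.get_obs();print({k:np.round(o[k],4).tolist() for k in('clock','position','ee_rot','ft_force','grip_width')},manip.tips_ahead)
for n in('scene','top'):
    c=viewer.camera(n);cv2.imwrite(f'pics/{n}0.png',c['pixels'][:,:,::-1])
    print(n,np.round(c['intrinsics'],2).tolist(),np.round(c['extrinsics'],4).tolist(),[k for k in c])
E
```

```text
{'clock': 0.0, 'position': [0.1999, -0.5918, 0.2495], 'ee_rot': [0.9868, 0.1622, -0.0002, -0.0007], 'ft_force': [0.4866, -0.2769, -0.2184], 'grip_width': 1.0001} 0.019
scene [[612.16, 0.0, 317.91], [0.0, 612.16, 240.08], [0.0, 0.0, 1.0]] [[0.3446, 0.9387, -0.0084, -0.1851], [-0.7129, 0.2674, 0.6483, 0.33], [0.6108, -0.2174, 0.7614, -1.5714], [0.0, 0.0, 0.0, 1.0]] ['pixels', 'intrinsics', 'extrinsics']
top [[470.43, 0.0, 315.85], [0.0, 470.43, 248.97], [0.0, 0.0, 1.0]] [[0.0208, -0.9993, -0.0309, -0.0017], [0.99, 0.0163, 0.1403, -0.5611], [-0.1397, -0.0335, 0.9896, -1.0396], [0.0, 0.0, 0.0, 1.0]] ['pixels', 'intrinsics', 'extrinsics']
```

View pics/scene0.png

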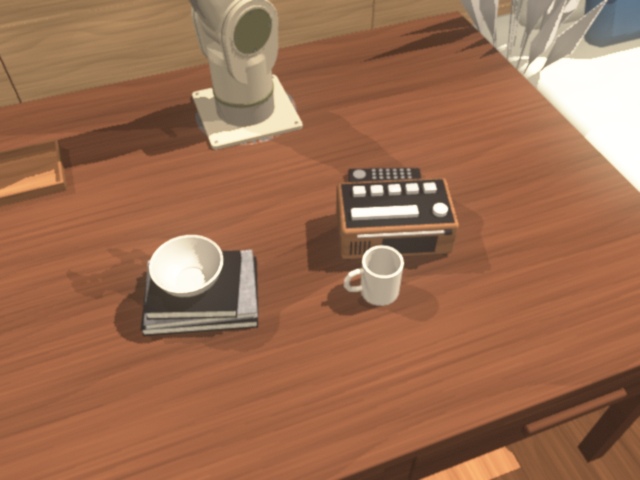

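View pics/top0.png

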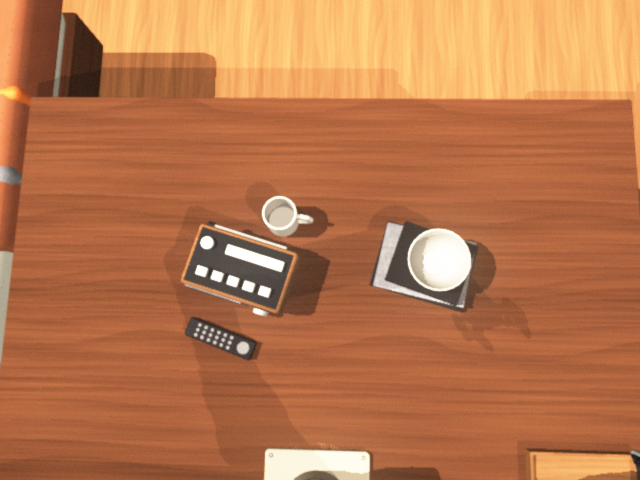

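The scene view shows the radio with its station keys toward the robot: power key at (440,210), sleep bar (385,213), and the fourth key (377,189). In the top view these are at (207,242), (254,258) and (248,286). I'll refine the centroids in code and triangulate.

```bash
cat > h.py <<'E'
import numpy as np,cv2
def P(c):
    return c['intrinsics']@np.diag([1,-1,-1])@np.array(c['extrinsics'])[:3]
def blob(img,u,v,r=16,s=8,thr=150):
    # centroid of bright connected component containing the seed, on enlarged image
    g=cv2.resize(img.min(2),None,fx=s,fy=s,interpolation=cv2.INTER_CUBIC)
    n,l,st,ce=cv2.connectedComponentsWithStats((g>thr).astype(np.uint8))
    k=l[int((v+.5)*s),int((u+.5)*s)]
    return (ce[k]+.5)/s-.5, st[k]/s, k
E
python3 - <<'E'
from workcell import viewer
from h import *
from scipy.optimize import least_squares
S=dict(scene=[(440,210),(385,213),(430,188),(412,188),(395,189),(377,189),(359,191)],top=[(207,242),(254,258),(201,271),(217,276),(233,281),(248,286),(264,291)])
L=np.array([[30,82],[30,-28],[-32,72],[-32,36],[-32,0],[-32,-36],[-32,-72]])/1e3
Ps,B={},{}
for n in S:
    c=viewer.camera(n);Ps[n]=P(c)
    r=[blob(c['pixels'],*s) for s in S[n]]
    B[n]=np.array([x[0] for x in r]);print(n,[(np.round(x[0],1).tolist(),np.round(x[1][2:4],1).tolist(),x[2]) for x in r])
X=cv2.triangulatePoints(Ps['scene'],Ps['top'],B['scene'].T,B['top'].T);X=(X[:3]/X[3]).T
print(np.round(X,4))
def w(p):
    c,s=np.cos(p[3]),np.sin(p[3]);return np.c_[L@np.array([[c,s],[-s,c]])+p[:2],np.full(7,p[2])]
def f(p,ns=('scene','top')):
    Y=np.c_[w(p),np.ones(7)]
    return np.concatenate([((q:=Y@Ps[n].T)[:,:2]/q[:,2:]-B[n]).ravel() for n in ns])
s=least_squares(f,[*X.mean(0)[:2],.1,-.2]);print(s.x,np.abs(s.fun).max());print(np.round(w(s.x),4))
for n in S:
    t=least_squares(lambda q:f([*q[:2],.106,q[2]],(n,)),s.x[[0,1,3]]);print(n,t.x,np.abs(t.fun).max())
import json;json.dump(s.x.tolist(),open('pose.json','w'))
E
```

```text
scene [([440.1, 208.3], [15.0, 12.0], np.int32(26)), ([384.3, 211.1], [67.6, 13.2], np.int32(27)), ([429.5, 186.4], [13.1, 8.9], np.int32(21)), ([411.8, 187.2], [12.9, 8.9], np.int32(22)), ([394.2, 188.1], [12.8, 9.0], np.int32(23)), ([376.5, 188.9], [12.6, 8.8], np.int32(24)), ([358.8, 189.9], [12.9, 8.8], np.int32(25))]
top [([206.4, 242.2], [13.9, 13.5], np.int32(9)), ([254.1, 257.5], [60.0, 28.2], np.int32(10)), ([201.0, 270.5], [13.2, 12.2], np.int32(19)), ([216.6, 275.7], [13.2, 12.1], np.int32(21)), ([232.3, 280.7], [13.4, 12.2], np.int32(24)), ([248.0, 285.9], [13.4, 12.1], np.int32(26)), ([263.9, 291.1], [13.2, 12.2], np.int32(29))]
[[0.5632 0.246  0.1049]
 [0.5314 0.1407 0.1046]
 [0.5011 0.2545 0.1046]
 [0.4907 0.2199 0.1049]
 [0.4804 0.1855 0.1049]
 [0.4699 0.1512 0.1048]
 [0.4595 0.1166 0.1046]]
[ 0.51084231  0.1761109   0.10470177 -0.29346344] 0.5337611500233379
[[0.5633 0.2459 0.1047]
 [0.5315 0.1406 0.1047]
 [0.501  0.2543 0.1047]
 [0.4906 0.2198 0.1047]
 [0.4802 0.1854 0.1047]
 [0.4698 0.1509 0.1047]
 [0.4594 0.1164 0.1047]]
scene [ 0.51204357  0.17633349 -0.29258349] 0.1354792371092799
top [ 0.51042595  0.17490021 -0.29385679] 0.12631871732455124
```

Emit:
arm_command --series "1 0.06 -0.05 0 0; 1 0.11 -0.092 0 0; 1 0.12 -0.1 0 0; 1 0.12 -0.1 0 0; 1 0.12 -0.1 0 0; 1 0.12 -0.1 0 0; 1 0.12 -0.1 0 0; 1 0.12 -0.1 0 0; 1 0.12 -0.1 0 0; 1 0.06 -0.05 0 0" --newtons 30

```text
clock: 1.45
position: [0.4925, -0.1135, 0.2505]
ee_rot: [0.986, 0.164, 0.0, -0.0]
ft_force: [-0.1, -1.2, 0.7]
grip_width: 0.004
grasp_force: 0.0
```

Emit:
arm_command --series "1 0 0 0 -0.03; 1 0 0 0 -0.05; 1 0 0 0 -0.05; 1 0 0 0 -0.05; 1 0 0 0 -0.05; 1 0 0 0 -0.05; 1 0 0 0 -0.023; 1 0 0 0 0; 1 0 0 0 0; 1 0 0 0 0"

```text
clock: 2.7
position: [0.4913, -0.1171, 0.2503]
ee_rot: [0.803, 0.596, -0.0, 0.0]
ft_force: [0.2, -0.5, -0.3]
grip_width: 0.006
grasp_force: 0.0
```

```bash
cat > go.py <<'E'
import numpy as np,json,sys
from workcell import manip
from scipy.spatial.transform import Rotation as R
o=manip.get_obs();Rm=R.from_quat(o['ee_rot']);p=np.array(o['position'])
print('t',round(o['clock'],2),'pos',np.round(p,4),'F',np.round(o['ft_force'],2),'w',np.round(o['grip_width'],3),'j',np.round(o['joint_pos'],2))
M=Rm.as_matrix();print('xang',np.degrees(np.arctan2(M[1,0],M[0,0])),'z',np.round(M[:,2],4))
T=dict(power=[.5633,.2459],s4=[.4698,.1509],sleep=[.5315,.1406])
for k,v in T.items(): print(k,np.round(M.T@np.array([v[0]-p[0],v[1]-p[1],0])/.4,4))
E
python3 go.py
```

```text
t 2.7 pos [ 0.4913 -0.1171  0.2503] F [ 0.2  -0.55 -0.32] w 0.006 j [ 0.69  0.11 -0.58  1.75  0.06  1.31 -0.2 ]
xang 73.14884281684533 z [-0.e+00 -1.e-04 -1.e+00]
power [ 9.207e-01 -9.090e-02 -1.000e-04]
s4 [ 0.6257 -0.2457 -0.    ]
sleep [ 0.6458 -0.0906 -0.    ]
```

Emit:
arm_command --series "1 0.06 0 0 0; 1 0.12 -0.01 0 0; 1 0.14 -0.02 0 0; 1 0.14 -0.02 0 0; 1 0.14 -0.02 0 0; 1 0.14 -0.011 0 0; 1 0.12 -0.01 0 0; 1 0.06 0 0 0; 1 0 0 0 0; 1 0 0 0 0"

```text
clock: 3.95
position: [0.5629, 0.2448, 0.2501]
ee_rot: [0.803, 0.596, -0.0, 0.0]
ft_force: [0.4, 0.8, 0.3]
grip_width: -0.001
grasp_force: 0.0
```

```bash
python3 go.py
python3 - <<'E'
from workcell import viewer
from h import *
for n in('wrist','scene'):
    c=viewer.camera(n);im=c['pixels'][:,:,::-1]
    if n=='scene': im=cv2.resize(im[100:320,280:530],None,fx=2.4,fy=2.4)
    cv2.imwrite(f'pics/{n}1.png',im)
    X=np.array([[.5633,.2459,.1047,1],[.5315,.1406,.1047,1],[.4698,.1509,.1047,1]]).T
    q=P(c)@X;print(n,np.round((q[:2]/q[2]).T,1).tolist())
E
```

```text
t 3.95 pos [0.5629 0.2448 0.2501] F [0.44 0.8  0.32] w -0.001 j [ 0.11  0.41 -0.78  1.46  0.29  1.39 -0.98]
xang 73.14332891753082 z [-2.e-04 -7.e-04 -1.e+00]
power [ 0.0029  0.0001 -0.    ]
s4 [-2.922e-01 -1.548e-01  2.000e-04]
sleep [-2.721e-01  3.000e-04  2.000e-04]
wrist [[317.8, 228.8], [318.1, 376.4], [232.5, 386.1]]
scene [[439.7, 208.5], [383.9, 211.2], [376.1, 189.0]]
```

View pics/wrist1.png

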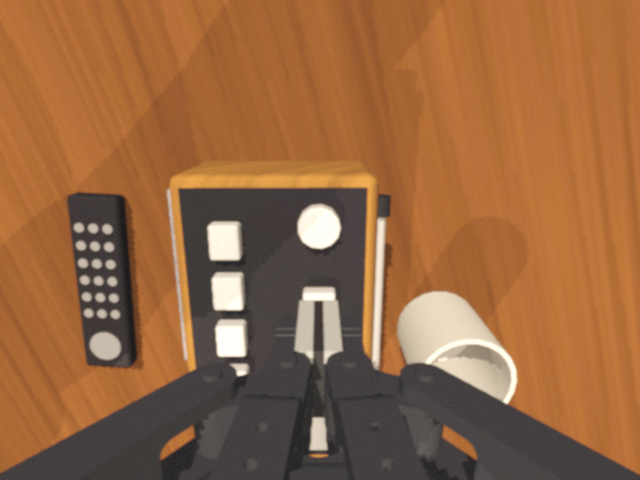

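The wrist view shows the power key at (319,226), within 3 px of the predicted position, and nothing obstructs the way down. Descending to just above it.

Emit:
arm_command --series "1 0.006 0 0.03 0; 1 0 0 0.06 0; 1 0 0 0.06 0; 1 0 0 0.06 0; 1 0 0 0.04 0; 1 0 0 0.02 0; 1 0 0 0.005 0; 1 0 0 0 0; 1 0 0 0 0; 1 0 0 0 0"

```text
clock: 5.3
position: [0.5637, 0.2481, 0.1407]
ee_rot: [0.803, 0.596, 0.0, 0.0]
ft_force: [0.7, -0.5, -0.7]
grip_width: -0.001
grasp_force: 0.0
```

```bash
python3 go.py
python3 - <<'E'
from workcell import viewer
from h import *
c=viewer.camera('scene');cv2.imwrite('pics/scene2.png',cv2.resize(c['pixels'][120:300,320:500,::-1],None,fx=3.3,fy=3.3,interpolation=cv2.INTER_CUBIC))
E
```

```text
t 5.3 pos [0.5637 0.2481 0.1407] F [ 0.68 -0.46 -0.66] w -0.001 j [ 0.08  0.5  -0.75  1.59  0.36  1.2  -1.03]
xang 73.2064238153685 z [ 7.e-04  1.e-04 -1.e+00]
power [-0.0056  0.0007 -0.    ]
s4 [-3.005e-01 -1.545e-01 -2.000e-04]
sleep [-2.806e-01  6.000e-04 -1.000e-04]
```

View pics/scene2.png

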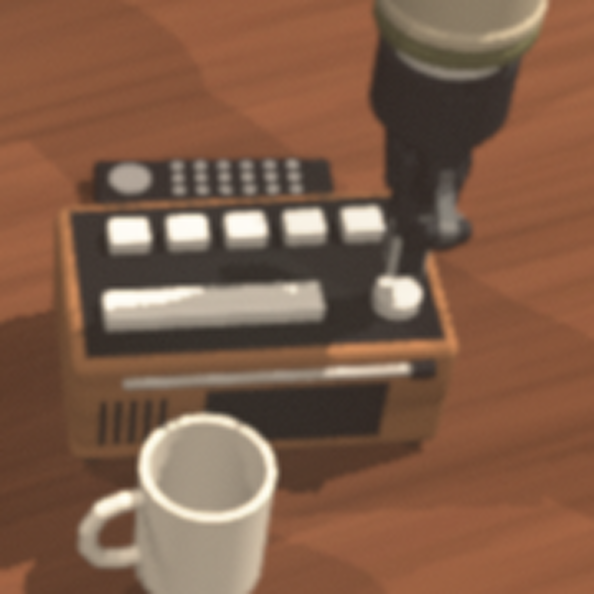

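The fingertip hangs right above the power key (400,290 in the crop), with a clear gap.

Emit:
arm_command --series "1 -0.003 0 0.01 0; 1 0 0 0.015 0; 1 0 0 0.007 0; 1 0 0 0.003 0; 1 0 0 0.002 0; 1 0 0 0.002 0; 1 0 0 0.002 0; 1 0 0 0.002 0; 1 0 0 0 0; 1 0 0 0 0"

```text
clock: 6.6
position: [0.5632, 0.2469, 0.1232]
ee_rot: [0.803, 0.596, 0.0, 0.0]
ft_force: [0.1, -0.5, 4.9]
grip_width: -0.0
grasp_force: 2.2
```

Emit:
arm_command --series "1 0 0 0.0015 0; 1 0 0 0.0015 0; 1 0 0 0.0015 0; 1 0 0 0.0015 0; 1 0 0 0.0015 0; 1 0 0 0 0; 1 0 0 0 0; 1 0 0 0 0; 1 0 0 0 0; 1 0 0 0 0"

```text
clock: 7.85
position: [0.5632, 0.2469, 0.1201]
ee_rot: [0.803, 0.596, 0.0, 0.0]
ft_force: [-1.2, -0.1, 4.7]
grip_width: 0.001
grasp_force: 2.3
```

Emit:
arm_command --series "1 0 0 0.0015 0; 1 0 0 0.0015 0; 1 0 0 0.0015 0; 1 0 0 0 0; 1 0 0 0 0; 1 0 0 0 0; 1 0 0 0 0; 1 0 0 0 0; 1 0 0 0 0; 1 0 0 0 0"

```text
clock: 9.1
position: [0.5632, 0.2469, 0.1184]
ee_rot: [0.803, 0.596, 0.0, 0.0]
ft_force: [-0.9, 0.0, 5.0]
grip_width: -0.001
grasp_force: 2.7
```

```bash
python3 go.py
```

```text
t 9.1 pos [0.5632 0.2469 0.1184] F [-0.94  0.03  4.96] w -0.001 j [ 0.08  0.52 -0.74  1.61  0.38  1.16 -1.04]
xang 73.20436046876387 z [ 2.e-04  1.e-04 -1.e+00]
power [-0.0024  0.0009 -0.    ]
s4 [-2.973e-01 -1.543e-01 -1.000e-04]
sleep [-0.2774  0.0009 -0.    ]
```

Emit:
arm_command --series "1 0 0 -0.01 0; 1 0 0 -0.04 0; 1 0 0 -0.05 0; 1 -0.04 -0.02 0 0; 1 -0.08 -0.04 0 0; 1 -0.09 -0.05 0 0; 1 -0.06 -0.034 0 0; 1 -0.026 -0.01 0 0; 1 0 0 0 0; 1 0 0 0 0"

```text
clock: 10.35
position: [0.4707, 0.1522, 0.1587]
ee_rot: [0.803, 0.597, 0.001, -0.0]
ft_force: [0.3, -0.4, -0.2]
grip_width: 0.003
grasp_force: 0.0
```

```bash
python3 go.py
python3 - <<'E'
from workcell import viewer
from h import *
a=cv2.imread('pics/scene2.png')
c=viewer.camera('scene');b=cv2.resize(c['pixels'][120:300,320:500,::-1],None,fx=3.3,fy=3.3,interpolation=cv2.INTER_CUBIC)
w=viewer.camera('wrist')['pixels'][:,:,::-1]
cv2.imwrite('pics/both3.png',cv2.resize(np.hstack([b,cv2.resize(w,(792,594))]),(800,343)))
E
```

```text
t 10.35 pos [0.4707 0.1522 0.1587] F [ 0.33 -0.39 -0.19] w 0.003 j [ 0.34  0.21 -0.81  1.88  0.16  1.12 -0.82]
xang 73.24216418098179 z [ 8.e-04  7.e-04 -1.e+00]
power [0.2912 0.1542 0.0003]
s4 [-0.0036 -0.0012 -0.    ]
sleep [1.620e-02 1.539e-01 1.000e-04]
```

View pics/both3.png

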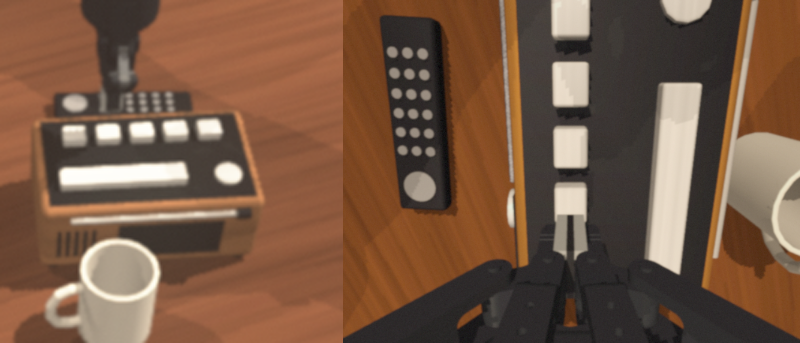

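The power key now lies flat on the deck (230,172 left), and the wrist view (right) shows the fingertip over the fourth key (570,198), with keys 1–3 above it. Pressing.

Emit:
arm_command --series "1 -0.003 -0.001 0.02 0; 1 0 0 0.035 0; 1 0 0 0.02 0; 1 0 0 0.005 0; 1 0 0 0.004 0; 1 0 0 0.004 0; 1 0 0 0.003 0; 1 0 0 0.003 0; 1 0 0 0.003 0; 1 0 0 0 0"

```text
clock: 11.7
position: [0.4693, 0.1504, 0.1197]
ee_rot: [0.803, 0.596, 0.0, 0.0]
ft_force: [-3.6, 0.5, 5.6]
grip_width: -0.004
grasp_force: 3.0
```

Emit:
arm_command --series "1 0 0 0 0; 1 0 0 -0.01 0; 1 0 0 -0.03 0; 1 0 0 -0.05 0; 1 0.002 0.02 0 0; 1 0.007 0.05 0 0; 1 0.007 0.05 0 0; 1 0.004 0.035 0 0; 1 0 0 0 0; 1 0 0 0 0"

```text
clock: 12.95
position: [0.5303, 0.1403, 0.1553]
ee_rot: [0.803, 0.597, -0.0, -0.0]
ft_force: [0.3, 0.5, -0.5]
grip_width: 0.002
grasp_force: 0.0
```

```bash
python3 go.py
python3 - <<'E'
from workcell import viewer
from h import *
c=viewer.camera('scene');b=cv2.resize(c['pixels'][120:300,320:500,::-1],None,fx=3.3,fy=3.3,interpolation=cv2.INTER_CUBIC)
w=viewer.camera('wrist')['pixels'][:,:,::-1]
cv2.imwrite('pics/both4.png',cv2.resize(np.hstack([b,cv2.resize(w,(792,594))]),(800,343)))
E
```

```text
t 12.95 pos [0.5303 0.1403 0.1553] F [ 0.32  0.49 -0.53] w 0.002 j [ 0.31  0.34 -0.77  1.75  0.25  1.16 -0.82]
xang 73.24305363450658 z [-6.e-04 -0.e+00 -1.e+00]
power [ 2.765e-01  2.900e-03 -1.000e-04]
s4 [-1.830e-02 -1.525e-01  1.000e-04]
sleep [ 0.0015  0.0026 -0.    ]
```

View pics/both4.png

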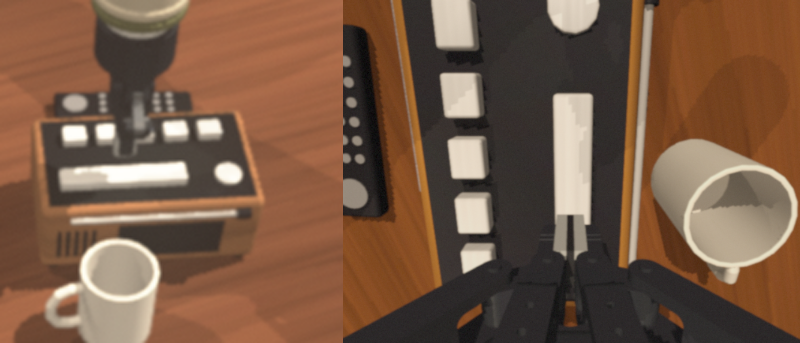

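The radio has not moved, all the station keys are up, and the fingertip is over the middle of the sleep bar (570,220 right). Pressing it.

Emit:
arm_command --series "1 0.001 0.002 0.02 0; 1 0 0 0.03 0; 1 0 0 0.015 0; 1 0 0 0.005 0; 1 0 0 0.004 0; 1 0 0 0.004 0; 1 0 0 0.004 0; 1 0 0 0.004 0; 1 0 0 0.003 0; 1 0 0 0 0"

```text
clock: 14.3
position: [0.532, 0.1402, 0.1201]
ee_rot: [0.803, 0.596, 0.0, 0.0]
ft_force: [-1.8, -0.2, 5.0]
grip_width: 0.003
grasp_force: 2.8
```

Emit:
arm_command --series "1 0 0 0.002 0; 1 0 0 0 0; 1 0 0 -0.01 0; 1 0 0 -0.03 0; 1 0 0 -0.06 0; 1 0 0 -0.08 0; 1 0 0 -0.08 0; 1 0 0 -0.04 0; 1 0 0 0 0; 1 0 0 0 0"

```text
clock: 15.55
position: [0.5313, 0.1399, 0.2378]
ee_rot: [0.803, 0.596, -0.001, -0.0]
ft_force: [-0.5, -0.7, -0.9]
grip_width: 0.004
grasp_force: 0.0
```

```bash
python3 go.py
python3 - <<'E'
from workcell import viewer
from h import *
from scipy.optimize import least_squares
c=viewer.camera('scene')
for s in [(440,210),(385,213),(430,188),(412,188),(395,189),(377,189),(359,191)]:
    r=blob(c['pixels'],*s);print(s,np.round(r[0],1),np.round(r[1][2:4],1))
b=cv2.resize(c['pixels'][120:300,320:500,::-1],None,fx=3.3,fy=3.3,interpolation=cv2.INTER_CUBIC)
w=viewer.camera('wrist')['pixels'][:,:,::-1]
cv2.imwrite('pics/both5.png',cv2.resize(np.hstack([b,cv2.resize(w,(792,594))]),(800,343)))
E
```

```text
t 15.55 pos [0.5313 0.1399 0.2378] F [-0.49 -0.72 -0.86] w 0.004 j [ 0.34  0.26 -0.79  1.65  0.19  1.31 -0.78]
xang 73.2016070075877 z [-1.7e-03 -5.0e-04 -1.0e+00]
power [ 2.769e-01 -1.000e-04 -3.000e-04]
s4 [-0.018  -0.1552  0.0002]
sleep [ 0.0019 -0.0001 -0.    ]
(440, 210) [439.5 210.4] [15.  11.8]
(385, 213) [384.4 211.4] [68.1 14. ]
(430, 188) [429.4 186.7] [13.6  9.8]
(412, 188) [411.7 187.4] [13.8 10. ]
(395, 189) [394.1 188.2] [13.6 10. ]
(377, 189) [376.4 189.1] [13.4 10. ]
(359, 191) [358.7 190.1] [13.6  9.9]
```

View pics/both5.png

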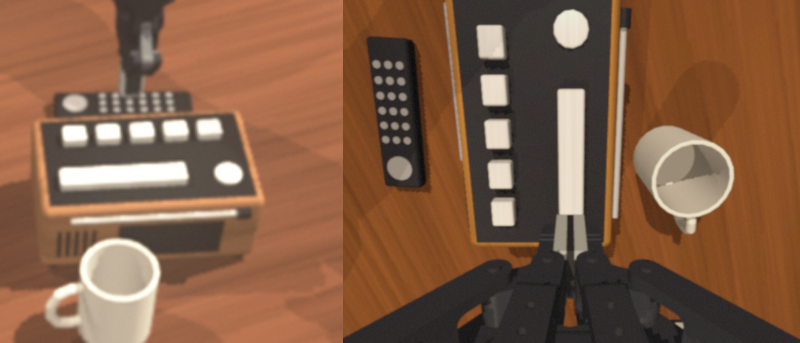

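The power key sits about 2 px lower and has stayed down. The other keys' centroids are unchanged, so they are up and the radio has not moved.

```bash
python3 -c "
from workcell import manip;print(manip.hand_in())"
```

```text
the job is handed in; nothing more can be done
None
```

The job is handed in, though no verdict came back: I pressed the on/off key and it stayed down, then tapped station key 4 and the sleep bar (about 5 N each, both back up); the radio hasn't moved, and the arm is clear above it.

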